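Bring the square spice jar to the front of the carousel

TASK

Gently turn the spice carousel by pushing the pegs on its rim with your fingertips, until the square jar stands at the front, centred in line with the fixed white tongue. Do not push, lift or tip any of the jars, and leave the bowl, bottle and spoon where they are. Finish with the carousel at rest and the hand clear of it.

Things in the scene. Friction and masses are not known exactly. Their poses are not given: they have to be found in the camera images.
- carousel_foot: fixed round foot of the spice carousel, 230 mm across. Origin on the table under the turning axis. Its -x axis is the carousel's front (towards the robot, within 30 degrees): there a flat white pointed tongue, 60 mm wide, 6 mm thick, with a thin dark centre ridge (top 10 mm above the table), sticks out from under the turntable to 270 mm from the axis.
- front_spot (a point): point on the centre line of the front, 90 mm from the turning axis and 64 mm above the table (fixed to the foot): where the square jar's centre is to come
- turntable: bare-metal turntable, 320 mm across; origin on the upright turning axis, on its underside 12 mm above the table; its top is 24 mm above the table. x axis: from the turning axis to the square jar. Turns either way without end, with light friction (0.2 N m, under 2 N at the rim), and stays where it is left. A knob at its middle reaches 92 mm above the table.
- peg (a point): middle of one of six upright steel pegs on the turntable's rim, 150 mm from the axis, 12 mm thick, 70 mm long, tops 94 mm above the table: stops to push by. This one stands 30 degrees counter-clockwise (from above) from the square jar; the others follow every 60 degrees, each halfway between two jars.
- square_jar_center (a point): centre (half-way up) of the square jar, 90 mm from the turning axis
- square_jar: the only square jar: clear with a square red lid, 46 x 46 x 82 mm, about 130 g, loose in a square raised frame on the turntable, 12 mm deep, with about 1.5 mm play; top 106 mm above the table. Origin under its centre.
- round_jar1: round jar, clear with the same red lid, 48 mm across, 82 mm high, loose in a raised ring on the turntable 90 mm from the axis, 60 degrees counter-clockwise (from above) from the square jar; origin under its centre
- round_jar2: round jar, clear with the same red lid, 48 mm across, 82 mm high, loose in a raised ring on the turntable 90 mm from the axis, 120 degrees counter-clockwise (from above) from the square jar; origin under its centre
- round_jar3: round jar, clear with the same red lid, 48 mm across, 82 mm high, loose in a raised ring on the turntable 90 mm from the axis, 180 degrees counter-clockwise (from above) from the square jar; origin under its centre
- round_jar4: round jar, clear with the same red lid, 48 mm across, 82 mm high, loose in a raised ring on the turntable 90 mm from the axis, 240 degrees counter-clockwise (from above) from the square jar; origin under its centre
- round_jar5: round jar, clear with the same red lid, 48 mm across, 82 mm high, loose in a raised ring on the turntable 90 mm from the axis, 300 degrees counter-clockwise (from above) from the square jar; origin under its centre
- mixing_bowl: steel mixing bowl, 150 mm across, 60 mm high, on the table to the robot's right; bystander, origin under its centre
- oil_bottle: amber oil bottle, 60 mm across, 170 mm high, on the table to the left; bystander, origin under its centre
- serving_spoon: steel spoon with a wooden handle, 240 mm long, lying on the table to the left; bystander
Mind the look-alikes: they are no part of the job. Leave any black, green or grey look-alike of the round_jar3 alone.

How it is judged:
By the outcome, as a careful person would: the job done as asked, in the order asked, and still so for the second after the job is handed in, with the robot touching nothing.
It also fails if it takes over 67 s, if anything falls off the work surface, if the arm or the gripper's body presses on something with over 40 N, if the wrist force passes 120 N, or if a joint passes its speed limit or range.

ROBOT

A 6-joint arm with a two-finger parallel gripper is mounted at the origin on the work surface. World frame = base frame: x ahead of the robot, y to its left, z up, the work surface at z = 0. Lengths are in m, angles in degrees, forces in N, time in s.
With the tool pointing down it reaches from about 0.425 to 1.125 m from the base axis. Payload 14.9 kg.
Tool frame: the origin (TCP) lies midway between the tips of the shut fingers; the grasp point (between the pads) lies 19 mm behind it; z points along the fingers, y is the direction in which the jaws open and shut (so a half turn about z gives the same grasp; the last joint's range is limited). The gripper opens to 91 mm and grips with 3 to 60 N. Pads are 32 mm wide; open, the fingers measure 118 mm over their backs; the gripper's body (76 mm by 178 mm) begins 60 mm behind the grasp point.
Start: joints at [-66.137, 21.709, 99.362, -0, 58.929, -1.908], TCP at [0.304, -0.63, 0.214] pointing down, gripper open.
Joint ranges: [-158.91, 158.91], [-42.39, 125.64], [0.06, 152.35], [-60.88, 240.88], [17.5, 164.5], [-176.32, 176.32]. Speed limits (degrees/s): [108.29, 108.29, 136.94, 180, 180, 180].

INTERFACE

Orientations are given as [roll, pitch, yaw] about the fixed x, y, z axes, in that order (R = Rz(yaw) Ry(pitch) Rx(roll)).
In Python, from cell import * gives the robot as it stands.
- The arm moves only by the tool servo_tool, never from a script. Its argument "deltas" is a list that holds one entry, the list of rows, each a list of 7 numbers: the turn, a rotation vector about the tool's x, y, z in rad, then the shift along the tool's x, y, z in mm, then the gripper's target within -1 to 1 (fully open at 1, half-way at 0, shut at -1). A call has 1 to 10 rows; each row shifts and turns the commanded pose from where the row before left it, along the tool's axes as they then stand; what a row does not reach is not made up. A row lasts 1/8 s, in which the tool goes at most 62.5 mm and 10.7 degrees, less where a joint would pass 70% of its speed; a pose out of reach is approached as far as the arm can. A call with a gripper value outside its range is refused whole. The fingers move at their own pace and stop on an object; "grip_force" is the grip in N (left out, the last holds). Time passes only in rows, so rows that do not move let the fingers close. It gives the time, the measured TCP pose, the force and the opening at its end, in the units of the state.
- observe(): the state, without advancing time (a new reading comes with each control period).
- capture(name): name is "scene" or "top"; returns (picture, depth): 420x560x3 uint8, red, green, blue; 420x560 float32, m along the optical axis (not along the pixel's ray), 0 where there is no reading.
- camera_info(name): a dict with "K" (3x3 intrinsics, pixels), "k1" (the pictures are not rectified: a ray, as slopes to the right and down, at radius r is drawn at 1 + k1 r^2 times it, then the intrinsics apply), "R" (3x3) and "t" (3): a world point X has camera coordinates R X + t. Camera axes: x right, y down, z forward; pixel columns grow to the right and rows downward; lengths in m; the calibration is good to about 2 mm. A picture is of the moment at which its call begins. camera_info takes no time and is no camera call.
- job_done(): hands the job in, once; it reports no verdict.
The state is a dict: "clock": time; "q": joint angles; "qvel": joint speeds; "joint_torque": joint torques, N m; "position": TCP position; "tool_rot": TCP orientation; "force": force on the tool from outside, world axes, zero at the start; "ft_torque": the same for the moment, N m; "width": finger opening in m.
Only numpy, scipy, OpenCV 4.12 (cv2) and the standard library are available. Lean on these libraries where they do the work, as an engineer would, in place of code of your own. Each camera call takes 0.05 s, during which the arm holds its last target.

## Working session

There is one attempt and no reset: what is moved stays moved. The work goes in short steps, Python scripts to look and compute and a tool call to move; the robot and the scene stay as the last step left them, time stands still between calls to the robot, and variables do not carry over. Pictures are saved under pics/ and viewed, and the job is handed in when it is done.

Besides the shell and the picture viewer there is one more tool, called after ">>>" by a JSON object that holds its "op" and its "data", one argument or row to a line. servo_tool: Moves the arm, as the interface text tells. Its arguments: {"type":"object","properties":{"deltas":{"type":"array"},"grip_force":{"type":"number"}},"required":["deltas"]}

```bash
mkdir -p pics; ls; python3 - <<'E'
from cell import *
import cv2,numpy as np
print(observe())
for n in ("scene","top"):
    p,d=capture(n); cv2.imwrite(f"pics/{n}0.png",p[:,:,::-1]); np.save(f"{n}0.npy",d)
    print(n,camera_info(n))
E
```

```text
pics
{'clock': 0.0, 'q': array([-6.61388212e+01,  2.17394273e+01,  9.93968491e+01, -6.98768623e-06,
        5.89266667e+01, -1.90737960e+00]), 'qvel': array([-0.16549623,  0.01548186, -0.05623976, -0.04405268,  0.02720291,
        0.07942223]), 'joint_torque': array([ 1.20379955e-03, -7.63714385e+01, -4.34372699e+01,  6.50977157e-02,
        4.23453713e-02, -1.32154823e-04]), 'position': array([ 0.30415375, -0.63002062,  0.21326639]), 'tool_rot': array([-1.79937092e+02, -2.08901598e-03,  2.57685609e+01]), 'force': array([-0.08593572,  0.40629667,  0.36670089]), 'ft_torque': array([-0.04040859,  0.02299517, -0.02706225]), 'width': 0.09120640684001544}
scene {'K': array([[392.44368162,   0.        , 285.09630966],
       [  0.        , 392.44368162, 203.63801149],
       [  0.        ,   0.        ,   1.        ]]), 'k1': -0.0523889446537929, 'R': array([[-0.47744446,  0.87865871,  0.00238033],
       [ 0.70360557,  0.38394414, -0.59793486],
       [-0.52629459, -0.28380587, -0.80154116]]), 't': array([ 0.26472488, -0.27282057,  1.31640811])}
top {'K': array([[388.81335834,   0.        , 279.93302481],
       [  0.        , 388.81335834, 205.17126231],
       [  0.        ,   0.        ,   1.        ]]), 'k1': -0.06296967522308196, 'R': array([[ 0.02722513, -0.99916719, -0.03039275],
       [-0.9953033 , -0.02426924, -0.09371416],
       [ 0.0928985 ,  0.03280138, -0.99513514]]), 't': array([-0.01636317,  0.49851037,  0.94976383])}
```

View pics/scene0.png

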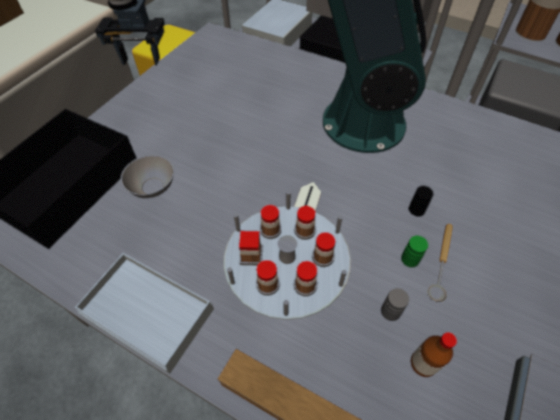

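View pics/top0.png

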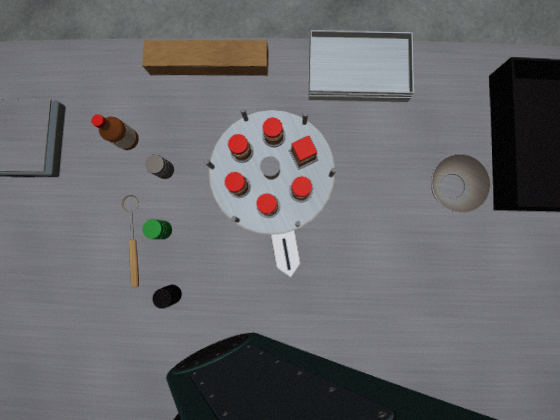

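The top view shows the turntable centred near (271,170), the square lid at (304,150) and the tongue tip at (290,276). The pegs are at about (245,115), (305,119), (332,174), (298,224), (236,219) and (209,165). Next I'll measure these.

```bash
cat > h.py <<'E'
from cell import *
import cv2,numpy as np
from scipy.optimize import least_squares
def und(n,uv):
    c=camera_info(n); K=c["K"]
    p=cv2.undistortPoints(np.array(uv,float).reshape(-1,1,2),K,np.array([c["k1"],0,0,0,0.])).reshape(-1,2)
    return p
def toplane(n,uv,z):
    c=camera_info(n); R,t=c["R"],c["t"]; o=-R.T@t
    p=und(n,uv); d=np.c_[p,np.ones(len(p))]@R
    s=(z-o[2])/d[:,2]; return o+s[:,None]*d
def proj(n,X):
    c=camera_info(n); X=np.atleast_2d(X).astype(float)
    return cv2.projectPoints(X,cv2.Rodrigues(c["R"])[0],c["t"],c["K"],np.array([c["k1"],0,0,0,0.]))[0].reshape(-1,2)
def lids(n,pic):
    hsv=cv2.cvtColor(pic,cv2.COLOR_RGB2HSV)
    m=(((hsv[:,:,0]<6)|(hsv[:,:,0]>174))&(hsv[:,:,1]>190)&(hsv[:,:,2]>110)).astype(np.uint8)
    return m
E
python3 - <<'E'
from h import *
for n in("scene","top"):
    p=cv2.imread(f"pics/{n}0.png")[:,:,::-1].copy(); d=np.load(n+"0.npy")
    m=lids(n,p); k,l,s,c=cv2.connectedComponentsWithStats(m)
    for i in range(1,k):
        if s[i,4]>20:
            print(n,c[i].round(1),s[i,4],toplane(n,[c[i]],.106)[0].round(4))
    x0,y0,w,h=(200,170,170,150) if n=="scene" else (195,95,155,190)
    cv2.imwrite(f"pics/{n}0z.png",cv2.resize(p[y0:y0+h,x0:x0+w,::-1],None,fx=3.1 if n=="top" else 4,fy=3.1 if n=="top" else 4,interpolation=cv2.INTER_CUBIC))
E
```

```text
scene [269.3 213.1] 198 [ 0.5394 -0.0524  0.106 ]
scene [305.6 213.9] 198 [0.4989 0.0268 0.106 ]
scene [249.1 239.7] 284 [ 0.6282 -0.0559  0.106 ]
scene [325.  241.5] 227 [0.5476 0.102  0.106 ]
scene [266.2 269.8] 273 [0.6767 0.0184 0.106 ]
scene [306.5 270.7] 266 [0.636  0.0979 0.106 ]
scene [448.5 339.8] 148 [0.6382 0.4191 0.106 ]
top [ 97.1 119.9] 98 [0.6871 0.4411 0.106 ]
top [272.2 127. ] 276 [0.6742 0.0169 0.106 ]
top [237.6 143.6] 278 [0.633  0.0966 0.106 ]
top [303.9 148.1] 350 [ 0.6253 -0.0581  0.106 ]
top [234.5 181.6] 284 [0.5431 0.1004 0.106 ]
top [301.2 186.3] 286 [ 0.5358 -0.0539  0.106 ]
top [266.4 203.2] 289 [0.4949 0.025  0.106 ]
```

View pics/top0z.png

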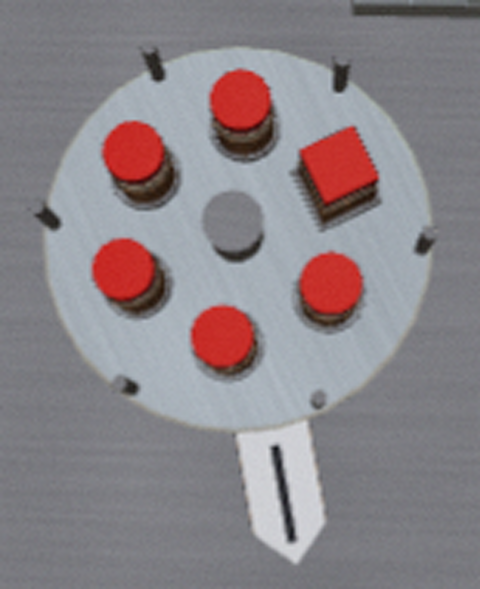

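View pics/scene0z.png

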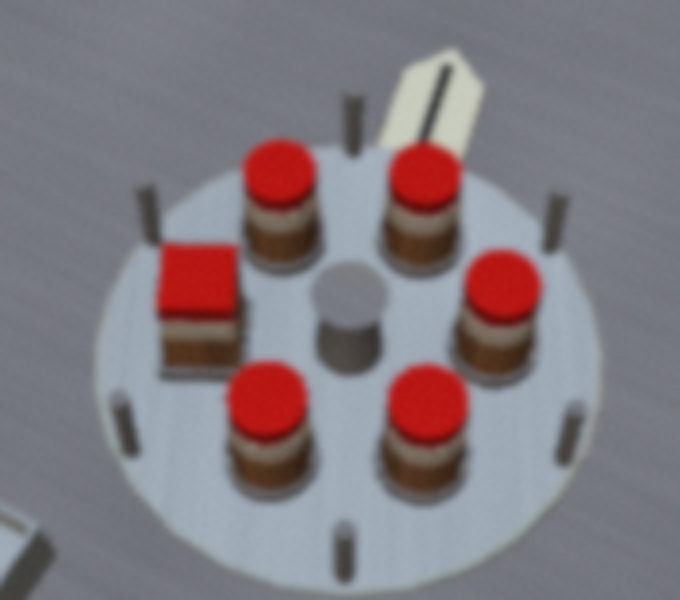

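```bash
cat >> h.py <<'E'
def fit(n,p,vis=6,verbose=True):
    m=lids(n,p); k,l,s,c=cv2.connectedComponentsWithStats(m)
    P=[];A=[]
    for i in range(1,k):
        if s[i,4]>20:
            X=toplane(n,[c[i]],.106)[0]
            if np.hypot(X[0]-.586,X[1]-.022)<.15: P.append(X[:2]);A.append((l==i))
    P=np.array(P)
    return P,A
def tongue(n,p,cen):
    # white pixels -> world z=.006 ; ridge dark -> z .010
    C=cen
    u=[];g=p.astype(int).sum(2)/3
    yy,xx=np.mgrid[0:420,0:560]
    W=toplane(n,np.c_[xx.ravel(),yy.ravel()],.006)
    r=np.hypot(W[:,0]-C[0],W[:,1]-C[1]); 
    ang=np.degrees(np.arctan2(W[:,1]-C[1],W[:,0]-C[0]))
    sel=(r>.175)&(r<.275)&(np.abs((ang-180+180)%360-180)<40)
    return W,sel,g.ravel(),r,ang
E
python3 - <<'E'
from h import *
for n in("scene","top"):
    p=cv2.imread(f"pics/{n}0.png")[:,:,::-1].copy()
    P,A=fit(n,p); 
    C=P.mean(0); a=np.degrees(np.arctan2(*(P-C).T[::-1]))
    r=np.hypot(*(P-C).T)
    print(n,C.round(4),a.round(1),(r*1e3).round(1), "mod60 mean", np.degrees(np.angle(np.exp(6j*np.radians(a)).mean()))/6)
    W,sel,g,r,ang=tongue(n,p,C)
    wh=sel&(g>150); 
    X=W[wh][:,:2]; print("white n",wh.sum(),X.mean(0))
    # ridge: dark pixels inside hull of white
    m=np.zeros(420*560,np.uint8); m[wh]=1; m=m.reshape(420,560)
    h=cv2.convexHull(np.argwhere(m)[:,::-1].astype(np.int32)); f=np.zeros_like(m); cv2.fillConvexPoly(f,h,1)
    f=cv2.erode(f,np.ones((3,3))).ravel()
    dk=(f>0)&(g<110)
    D=toplane(n,np.c_[np.where(dk)[0]%560,np.where(dk)[0]//560],.010)[:,:2]
    for nm,Q in(("white",X),("ridge",D)):
        mu=Q.mean(0); v=np.linalg.svd(Q-mu)[2][0]; v*= -np.sign(v[0])
        print(nm,len(Q),"PCA angle",np.degrees(np.arctan2(v[1],v[0])),"perp off of axis",np.cross(np.r_[v,0],np.r_[C-mu,0])[2], "dir from C", np.degrees(np.arctan2(*(mu-C)[::-1])))
    rr=np.hypot(*(X-C).T); print("max r",rr.max())
    # edges by bin
    print("knob/peg check")
E
```

```text
scene [0.5878 0.0228] [-122.7  177.4  -62.8  116.9   -2.8   57.3] [89.4 89.  88.5 88.8 89.  89.2] mod60 mean -2.791793580250127
white n 400 [ 0.37244641 -0.02370879]
white 400 PCA angle -177.74149942980344 perp off of axis -0.0379772080398363 dir from C -167.81552012957752
ridge 42 PCA angle -167.52534428825544 perp off of axis 0.0022628540490581828 dir from C -168.13692387742532
max r 0.27282572229315477
knob/peg check
top [0.5844 0.0211] [  -2.7   57.2  -62.7  117.5 -122.9  177.5] [89.9 89.7 89.2 89.3 89.4 89.6] mod60 mean -2.6676357892586267
white n 683 [ 0.37353338 -0.02276888]
white 683 PCA angle -168.56833612859424 perp off of axis -0.0012323648890883235 dir from C -168.24049189238224
ridge 78 PCA angle -168.2668467877308 perp off of axis 3.508392948720768e-05 dir from C -168.2763272284326
max r 0.26768592802538604
knob/peg check
```

Axis is about (0.585, 0.0215), front direction −168.2° and square jar −62.7°, so it needs about 105.5° clockwise. I'll straddle the peg at −32.7°, around (0.711, −0.060), and follow it round. First I go above it.

>>> {"op": "servo_tool", "data": {
  "deltas": [
    [[0,0,0,20,-11,0,-0.3],[0,0,0,40,-22,0,-0.3],[0,0,0,40,-22,0,-0.3],[0,0,0,40,-22,0,-0.3],[0,0,0,40,-22,0,-0.3],[0,0,0,40,-22,0,-0.3],[0,0,0,40,-22,0,-0.3],[0,0,0,40,-22,0,-0.3],[0,0,0,40,-22,0,-0.3],[0,0,0,40,-22,0,-0.3]]
  ],
  "grip_force": 30
}}

```text
clock: 1.35
position: [0.5563, -0.2745, 0.2139]
tool_rot: [-180.0, 0.0, 25.8]
force: [0.4, -0.1, 0.3]
width: 0.0317
```

>>> {"op": "servo_tool", "data": {
  "deltas": [
    [[0,0,0,40,-22,0,-0.3],[0,0,0,40,-22,0,-0.3],[0,0,0,40,-22,0,-0.3],[0,0,0,40,-22,0,-0.3],[0,0,0,40,-22,0,-0.3],[0,0,0,35,-18,0,-0.3],[0,0,-0.1,0,0,0,-0.3],[0,0,-0.15,0,0,0,-0.3],[0,0,-0.15,0,0,0,-0.3],[0,0,-0.15,0,0,0,-0.3]]
  ]
}}

```text
clock: 2.6
position: [0.7111, -0.0583, 0.2137]
tool_rot: [-180.0, 0.0, 57.6]
force: [0.0, -0.7, -0.2]
width: 0.0318
```

>>> {"op": "servo_tool", "data": {
  "deltas": [
    [[0,0,-0.15,0,0,0,-0.3],[0,0,-0.15,0,0,0,-0.3],[0,0,-0.15,0,0,0,-0.3],[0,0,-0.15,0,0,0,-0.3],[0,0,-0.15,0,0,0,-0.3],[0,0,-0.15,0,0,0,-0.3],[0,0,-0.15,0,0,0,-0.3],[0,0,-0.15,0,0,0,-0.3],[0,0,-0.15,0,0,0,-0.3],[0,0,-0.15,0,0,0,-0.3]]
  ]
}}

```text
clock: 3.85
position: [0.711, -0.0583, 0.2137]
tool_rot: [-180.0, -0.0, 143.5]
force: [1.0, 0.5, -0.2]
width: 0.0318
```

```bash
python3 - <<'E'
from h import *
s,_=capture("scene"); o=observe(); print(o["position"],o["tool_rot"],o["q"].round(1))
C=np.array([.5855,.0217])
big=cv2.resize(s[160:320,190:380,::-1],None,fx=4,fy=3.75,interpolation=cv2.INTER_CUBIC)
for k in range(6):
    a=np.radians(-32.7+60*k)
    for z in(.024,.094):
        u=proj("scene",[C[0]+.15*np.cos(a),C[1]+.15*np.sin(a),z])[0]
        cv2.circle(big,(int((u[0]-190+.5)*4),int((u[1]-160+.5)*3.75)),4,(255,0,255),1)
cv2.imwrite("pics/s1.png",big[:600,:760])
E
```

```text
[ 0.71103651 -0.05835289  0.2137192 ] [-1.79986686e+02 -3.22922882e-02  1.43957841e+02] [ -6.6  22.9  97.7   0.   59.4 -60.5]
```

View pics/s1.png

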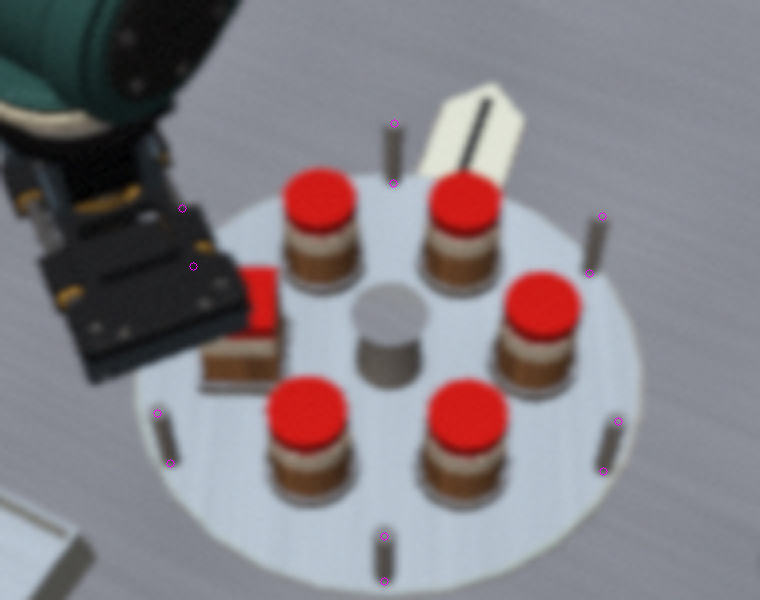

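The picture shows the modelled pegs (circles) on the seen ones, with the peg to push at about (160,410)–(170,465), directly below the hand. Next I descend around it.

>>> {"op": "servo_tool", "data": {
  "deltas": [
    [[0,0,-0.06,-1,0,10,-0.3],[0,0,0,0,0,20,-0.3],[0,0,0,0,0,22,-0.3],[0,0,0,0,0,22,-0.3],[0,0,0,0,0,20,-0.3],[0,0,0,0,0,18,-0.3],[0,0,0,0,0,16,-0.3],[0,0,0,0,0,14,-0.3],[0,0,0,0,0,10,-0.3],[0,0,0,0,0,4,-0.3]]
  ]
}}

```text
clock: 5.15
position: [0.7123, -0.0601, 0.0574]
tool_rot: [-180.0, -0.0, 146.7]
force: [-0.1, -0.7, -0.4]
width: 0.0319
```

```bash
python3 - <<'E'
from h import *
s,_=capture("scene"); o=observe(); print(o["position"],o["tool_rot"],o["force"],o["width"])
cv2.imwrite("pics/s2.png",cv2.resize(s[160:320,190:380,::-1],None,fx=4,fy=3.75,interpolation=cv2.INTER_CUBIC))
E
```

```text
[ 0.71231096 -0.06009934  0.05728882] [-1.79989807e+02 -2.01139856e-02  1.46665250e+02] [-0.50409784 -1.09048875  0.37695167] 0.03193301876095033
```

View pics/s2.png

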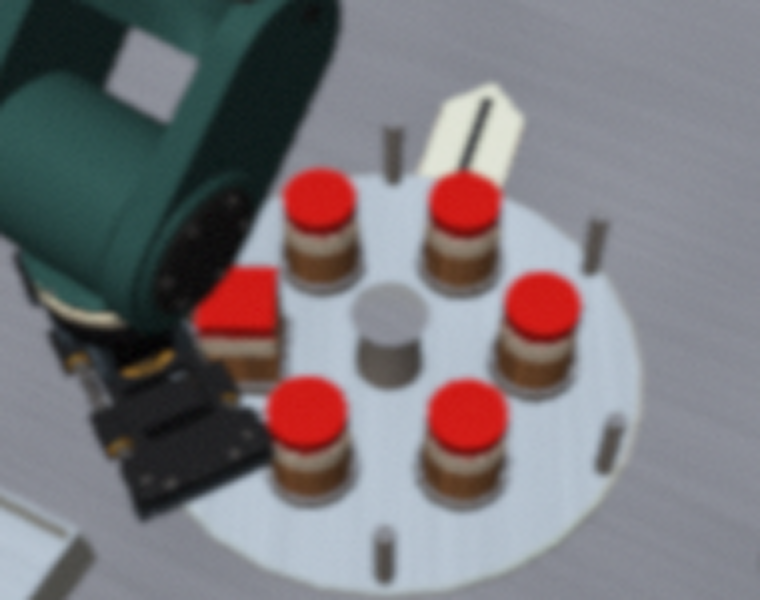

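The picture shows the hand down with its fingers on either side of the peg and nothing disturbed. Push starts slowly.

>>> {"op": "servo_tool", "data": {
  "deltas": [
    [[0,0,0.01,0,-1.5,0,-0.3],[0,0,0.015,0,-2.25,0,-0.3],[0,0,0.015,0,-2.25,0,-0.3],[0,0,0.015,0,-2.25,0,-0.3],[0,0,0.01,0,-1.5,0,-0.3],[0,0,0.01,0,-1.5,0,-0.3],[0,0,0.015,0,-2.25,0,-0.3],[0,0,0.02,0.03,-3,0,-0.3],[0,0,0.025,0.05,-3.75,0,-0.3],[0,0,0.03,0.07,-4.5,0,-0.3]]
  ]
}}

```text
clock: 6.45
position: [0.6973, -0.0799, 0.058]
tool_rot: [180.0, 0.0, 137.1]
force: [1.5, 0.3, -0.4]
width: 0.0321
```

>>> {"op": "servo_tool", "data": {
  "deltas": [
    [[0,0,0.035,0.09,-5.25,0,-0.3],[0,0,0.035,0.09,-5.25,0,-0.3],[0,0,0.035,0.09,-5.25,0,-0.3],[0,0,0.035,0.09,-5.25,0,-0.3],[0,0,0.035,0.09,-5.25,0,-0.3],[0,0,0.035,0.09,-5.25,0,-0.3],[0,0,0.035,0.09,-5.25,0,-0.3],[0,0,0.035,0.09,-5.25,0,-0.3],[0,0,0.03,0.07,-4.5,0,-0.3],[0,0,0.02,0.03,-3,0,-0.3]]
  ]
}}

```text
clock: 7.7
position: [0.658, -0.11, 0.0579]
tool_rot: [-180.0, -0.0, 118.2]
force: [1.5, 0.2, 0.2]
width: 0.0319
```

```bash
cat >> h.py <<'E'
def look(name):
    C=np.array([.5855,.0217])
    s,_=capture("scene"); t,_=capture("top"); o=observe()
    d=o["position"][:2]-C
    print("t",o["clock"],"R",np.hypot(*d),"phi",np.degrees(np.arctan2(d[1],d[0])),"yaw-180",o["tool_rot"][2]-180,"F",o["force"].round(1),"w",o["width"],"z",o["position"][2])
    for n,p in(("scene",s),("top",t)):
        P,A=fit(n,p); c=np.array([.5878,.0228]) if n=="scene" else np.array([.5844,.0211])
        a=np.degrees(np.arctan2(*(P-c).T[::-1])); r=np.hypot(*(P-c).T)*1e3
        print(n,[(round(x,1),round(y,1),int(k.sum())) for x,y,k in zip(a,r,A)])
    S=cv2.resize(s[160:320,190:380,::-1],None,fx=2.5,fy=2.5,interpolation=cv2.INTER_CUBIC)
    T=cv2.resize(t[90:290,190:350,::-1],None,fx=2,fy=2,interpolation=cv2.INTER_CUBIC)
    cv2.imwrite(f"pics/{name}.png",np.hstack([S,T]))
E
python3 -c "
from h import *
look('p1')"
```

```text
t 7.8 R 0.15014909072870716 phi -61.21858386866744 yaw-180 -61.74159847151806 F [-0.3  0.3 -0.4] w 0.03228443694225991 z 0.057802507069520545
scene [(np.float64(-146.7), np.float64(88.3), 200), (np.float64(152.7), np.float64(88.7), 219), (np.float64(-86.2), np.float64(88.3), 284), (np.float64(92.9), np.float64(88.8), 260), (np.float64(-26.7), np.float64(88.7), 271), (np.float64(33.3), np.float64(89.8), 280)]
top [(np.float64(36.2), np.float64(91.4), 173), (np.float64(93.4), np.float64(90.4), 255), (np.float64(143.1), np.float64(91.8), 40)]
```

View pics/p1.png

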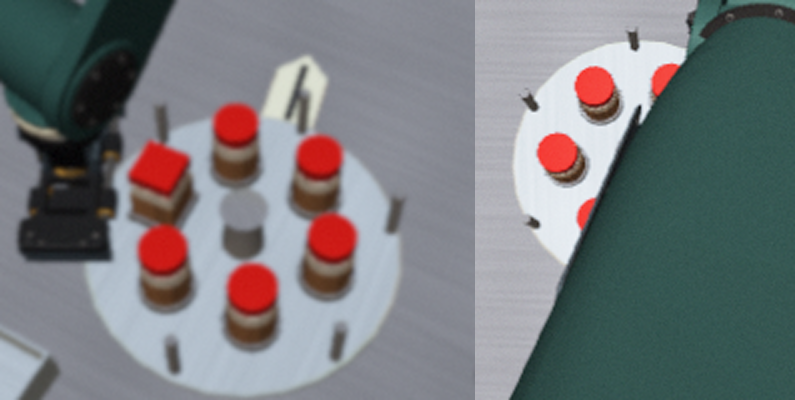

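The picture shows the carousel turned about 24° clockwise with the jars undisturbed. About 82° remain, so I keep pushing.

>>> {"op": "servo_tool", "data": {
  "deltas": [
    [[0,0,0.01,0.01,-1.5,0,-0.3],[0,0,0.02,0.03,-3,0,-0.3],[0,0,0.03,0.07,-4.5,0,-0.3],[0,0,0.035,0.09,-5.25,0,-0.3],[0,0,0.035,0.09,-5.25,0,-0.3],[0,0,0.035,0.09,-5.25,0,-0.3],[0,0,0.035,0.09,-5.25,0,-0.3],[0,0,0.035,0.09,-5.25,0,-0.3],[0,0,0.035,0.09,-5.25,0,-0.3],[0,0,0.035,0.09,-5.25,0,-0.3]]
  ]
}}

```text
clock: 9.05
position: [0.6151, -0.1252, 0.058]
tool_rot: [180.0, 0.0, 100.7]
force: [1.0, -0.7, -0.2]
width: 0.0322
```

>>> {"op": "servo_tool", "data": {
  "deltas": [
    [[0,0,0.035,0.09,-5.25,0,-0.3],[0,0,0.035,0.09,-5.25,0,-0.3],[0,0,0.035,0.09,-5.25,0,-0.3],[0,0,0.035,0.09,-5.25,0,-0.3],[0,0,0.035,0.09,-5.25,0,-0.3],[0,0,0.035,0.09,-5.25,0,-0.3],[0,0,0.035,0.09,-5.25,0,-0.3],[0,0,0.035,0.09,-5.25,0,-0.3],[0,0,0.03,0.07,-4.5,0,-0.3],[0,0,0.02,0.03,-3,0,-0.3]]
  ]
}}

```text
clock: 10.3
position: [0.5658, -0.1262, 0.0579]
tool_rot: [-180.0, 0.0, 81.8]
force: [1.7, -1.5, -0.1]
width: 0.0319
```

```bash
python3 -c "
from h import *
look('p2'); print(observe()['q'].round(1))"
```

```text
t 10.4 R 0.14915860841479914 phi -97.67639039570004 yaw-180 -98.12052761744775 F [ 0.1 -0.4 -0.1] w 0.03191115295680782 z 0.05780059668202556
scene [(np.float64(-122.8), np.float64(89.2), 256), (np.float64(176.8), np.float64(88.0), 205), (np.float64(-62.7), np.float64(89.0), 233), (np.float64(116.1), np.float64(88.8), 238), (np.float64(-3.0), np.float64(89.6), 270), (np.float64(56.7), np.float64(89.8), 275)]
top [(np.float64(-2.9), np.float64(89.6), 273), (np.float64(56.7), np.float64(89.5), 277), (np.float64(-61.4), np.float64(85.5), 191), (np.float64(116.7), np.float64(89.0), 278), (np.float64(-124.2), np.float64(73.1), 76), (np.float64(176.8), np.float64(89.6), 282)]
[-14.9  24.4 116.2   0.   39.4  -6.8]
```

View pics/p2.png

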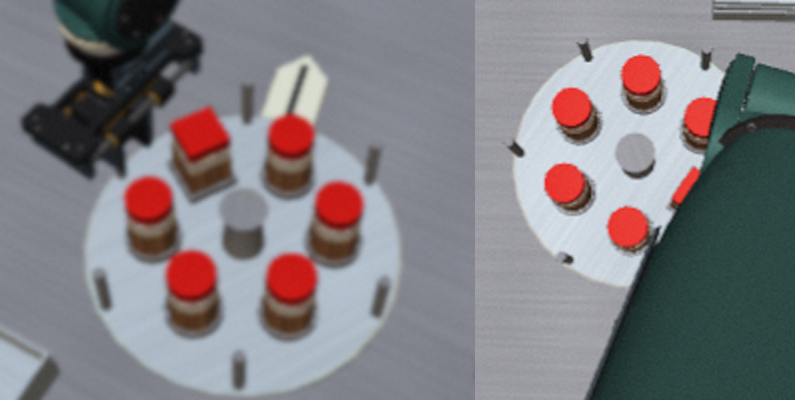

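The jar is at about −123° and about 45° remain. The picture shows the pushing still in order, with the jars standing.

>>> {"op": "servo_tool", "data": {
  "deltas": [
    [[0,0,0.01,0.01,-1.5,0,-0.3],[0,0,0.02,0.03,-3,0,-0.3],[0,0,0.03,0.07,-4.5,0,-0.3],[0,0,0.035,0.09,-5.25,0,-0.3],[0,0,0.035,0.09,-5.25,0,-0.3],[0,0,0.035,0.09,-5.25,0,-0.3],[0,0,0.035,0.09,-5.25,0,-0.3],[0,0,0.035,0.09,-5.25,0,-0.3],[0,0,0.035,0.09,-5.25,0,-0.3],[0,0,0.035,0.09,-5.25,0,-0.3]]
  ]
}}

```text
clock: 11.65
position: [0.5222, -0.113, 0.058]
tool_rot: [180.0, 0.0, 64.3]
force: [1.1, -1.2, 0.3]
width: 0.0317
```

>>> {"op": "servo_tool", "data": {
  "deltas": [
    [[0,0,0.035,0.09,-5.25,0,-0.3],[0,0,0.035,0.09,-5.25,0,-0.3],[0,0,0.035,0.09,-5.25,0,-0.3],[0,0,0.035,0.09,-5.25,0,-0.3],[0,0,0.035,0.09,-5.25,0,-0.3],[0,0,0.035,0.09,-5.25,0,-0.3],[0,0,0.03,0.07,-4.5,0,-0.3],[0,0,0.025,0.05,-3.75,0,-0.3],[0,0,0.02,0.03,-3,0,-0.3],[0,0,0.01,0.01,-1.5,0,-0.3]]
  ]
}}

```text
clock: 12.9
position: [0.4858, -0.0883, 0.0579]
tool_rot: [-180.0, 0.0, 47.5]
force: [0.4, -1.5, -1.2]
width: 0.0318
```

```bash
python3 -c "
from h import *
look('p3'); print(observe()['q'].round(1))"
```

```text
t 13.0 R 0.14848799412426814 phi -132.2052231221856 yaw-180 -132.46926092163778 F [ 0.1 -0.   0.1] w 0.03202497402291094 z 0.05790749172507263
scene [(np.float64(-158.1), np.float64(88.1), 252), (np.float64(-97.8), np.float64(88.9), 210), (np.float64(141.7), np.float64(88.4), 221), (np.float64(-37.9), np.float64(89.0), 254), (np.float64(82.0), np.float64(88.8), 269), (np.float64(22.1), np.float64(89.8), 281)]
top [(np.float64(21.9), np.float64(89.9), 277), (np.float64(-37.8), np.float64(89.5), 279), (np.float64(82.1), np.float64(89.3), 280), (np.float64(-88.8), np.float64(95.0), 46), (np.float64(142.2), np.float64(89.3), 288), (np.float64(-163.5), np.float64(84.6), 177)]
[-13.   18.4 125.8   0.   35.8  29.5]
```

View pics/p3.png

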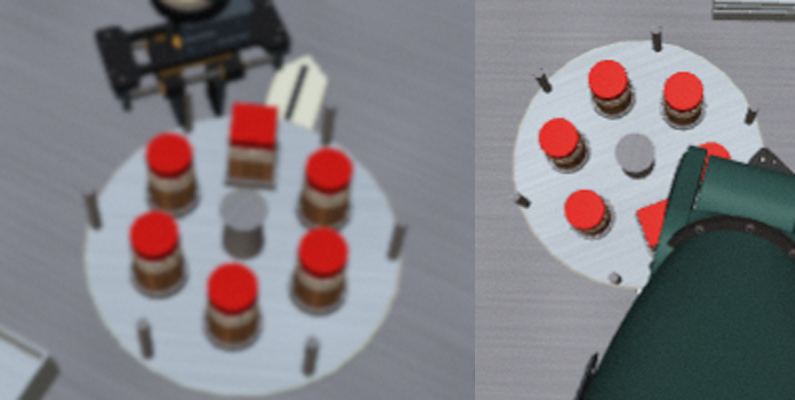

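The picture shows the square jar about 10° short of the tongue line. Slower now.

>>> {"op": "servo_tool", "data": {
  "deltas": [
    [[0,0,0.01,0.01,-1.5,0,-0.3],[0,0,0.015,0.02,-2.25,0,-0.3],[0,0,0.02,0.03,-3,0,-0.3],[0,0,0.02,0.03,-3,0,-0.3],[0,0,0.02,0.03,-3,0,-0.3],[0,0,0.02,0.03,-3,0,-0.3],[0,0,0.02,0.02,-3,0,-0.3],[0,0,0.015,0.02,-2.25,0,-0.3],[0,0,0.01,0.01,-1.5,0,-0.3],[0,0,0.005,0,-0.75,0,-0.3]]
  ]
}}

```text
clock: 14.25
position: [0.47, -0.0714, 0.0579]
tool_rot: [-180.0, 0.0, 38.6]
force: [-0.6, -1.5, -0.0]
width: 0.0318
```

```bash
python3 -c "
from h import *
look('p4'); print(observe()['q'].round(1))"
```

```text
t 14.35 R 0.14836875925289336 phi -141.13014153225782 yaw-180 -141.34100302014014 F [ 0.8 -0.2 -0.8] w 0.031710535450001215 z 0.057912906741617226
scene [(np.float64(-167.2), np.float64(87.8), 260), (np.float64(-106.9), np.float64(88.9), 210), (np.float64(132.6), np.float64(88.8), 223), (np.float64(-46.7), np.float64(88.6), 247), (np.float64(72.8), np.float64(89.3), 272), (np.float64(13.2), np.float64(89.9), 276)]
top [(np.float64(13.0), np.float64(90.1), 270), (np.float64(-46.9), np.float64(89.5), 277), (np.float64(73.0), np.float64(89.5), 282), (np.float64(-101.9), np.float64(89.0), 158), (np.float64(133.1), np.float64(89.4), 288), (np.float64(-175.1), np.float64(84.9), 128)]
[-11.5  17.1 127.9   0.   35.1  39.9]
```

>>> {"op": "servo_tool", "data": {
  "deltas": [
    [[0,0,0.006,0,-0.9,0,-0.3],[0,0,0.008,0,-1.2,0,-0.3],[0,0,0.007,0,-1.1,0,-0.3],[0,0,0.005,0,-0.7,0,-0.3],[0,0,0,0,0,0,-0.3]]
  ]
}}

```text
clock: 14.98
position: [0.4676, -0.0684, 0.0579]
tool_rot: [-180.0, 0.0, 37.2]
force: [-0.3, 0.8, 0.2]
width: 0.032
```

```bash
python3 -c "
from h import *
look('p5')"
```

```text
t 15.075 R 0.1484103867124303 phi -142.64547342399462 yaw-180 -142.82471638519291 F [0.6 0.9 0.2] w 0.03199571675366445 z 0.05791299012193059
scene [(np.float64(-168.9), np.float64(87.7), 264), (np.float64(-108.4), np.float64(89.1), 209), (np.float64(131.0), np.float64(88.8), 223), (np.float64(-48.5), np.float64(88.9), 244), (np.float64(71.4), np.float64(89.4), 270), (np.float64(11.7), np.float64(89.7), 276)]
top [(np.float64(11.4), np.float64(89.8), 272), (np.float64(-48.5), np.float64(89.4), 280), (np.float64(71.5), np.float64(89.7), 279), (np.float64(-103.9), np.float64(88.9), 170), (np.float64(131.7), np.float64(89.2), 284), (np.float64(-177.4), np.float64(84.8), 114)]
```

View pics/p5.png

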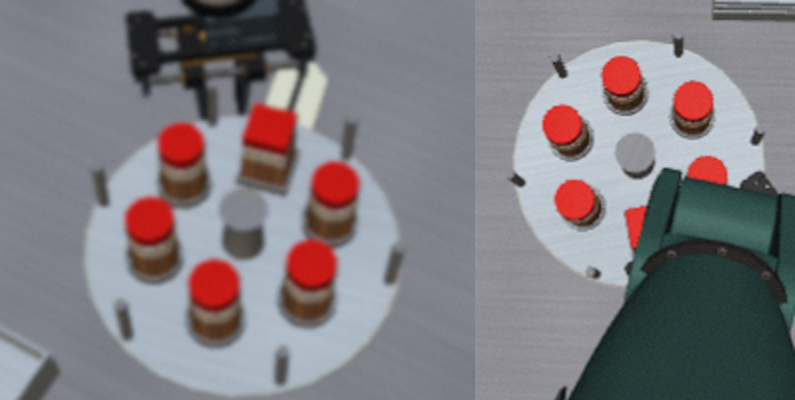

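The jar is now near −168.5° and the target is −168.2°. I centre the fingers off the peg, rise and retreat, then check with a clear view.

>>> {"op": "servo_tool", "data": {
  "deltas": [
    [[0,0,0,0,2,0,-0.3],[0,0,0,0,4,0,-0.3],[0,0,0,0,3,0,-0.3],[0,0,0,0,0,-5,-0.3],[0,0,0,0,0,-15,-0.3],[0,0,0,0,0,-25,-0.3],[0,0,0,0,0,-25,-0.3],[0,0,0,0,0,-25,-0.3],[0,0,0,0,0,-25,-0.3],[0,0,0,0,0,-20,-0.3]]
  ]
}}

```text
clock: 16.32
position: [0.4732, -0.0756, 0.2001]
tool_rot: [179.9, -0.1, 37.2]
force: [0.4, -0.3, -0.5]
width: 0.0319
```

>>> {"op": "servo_tool", "data": {
  "deltas": [
    [[0,0,0,-10,10,0,-0.3],[0,0,0,-25,23,0,-0.3],[0,0,0,-35,32,0,-0.3],[0,0,0,-35,32,0,-0.3],[0,0,0,-35,32,0,-0.3],[0,0,0,-35,32,0,-0.3],[0,0,0,-35,32,0,-0.3],[0,0,0,-35,32,0,-0.3],[0,0,0,-25,23,0,-0.3],[0,0,0,-10,10,0,-0.3]]
  ]
}}

```text
clock: 17.58
position: [0.4046, -0.4519, 0.1971]
tool_rot: [-179.9, 0.0, 37.1]
force: [-0.3, 0.5, -0.1]
width: 0.0315
```

```bash
python3 - <<'E'
from h import *
look('p6'); print(observe()['position'])
n="top"; p,_=capture(n); cv2.imwrite("pics/top6.png",p[:,:,::-1]); P,A=fit(n,p); print(P.mean(0))
C=P.mean(0); a=np.degrees(np.arctan2(*(P-C).T[::-1])); print(a.round(2),"mod",np.degrees(np.angle(np.exp(6j*np.radians(a)).mean()))/6)
E
```

```text
t 17.675 R 0.5059788709736763 phi -110.88452269321651 yaw-180 -142.89955030667056 F [ 0.8 -0.  -0. ] w 0.03172455586728289 z 0.19733781278686408
scene [(np.float64(-168.9), np.float64(88.8), 254), (np.float64(-108.6), np.float64(89.7), 204), (np.float64(131.2), np.float64(89.0), 222), (np.float64(-48.5), np.float64(88.9), 243), (np.float64(71.6), np.float64(89.0), 268), (np.float64(11.6), np.float64(89.3), 272)]
top [(np.float64(11.4), np.float64(89.9), 276), (np.float64(-48.4), np.float64(89.6), 278), (np.float64(71.4), np.float64(89.7), 280), (np.float64(-108.6), np.float64(89.4), 286), (np.float64(131.6), np.float64(89.2), 284), (np.float64(-168.5), np.float64(89.7), 358)]
[ 0.4051258  -0.45103647  0.19733781]
[0.58444588 0.02106976]
[  11.4   -48.35   71.42 -108.74  131.64 -168.49] mod 11.481402105905575
```

View pics/top6.png

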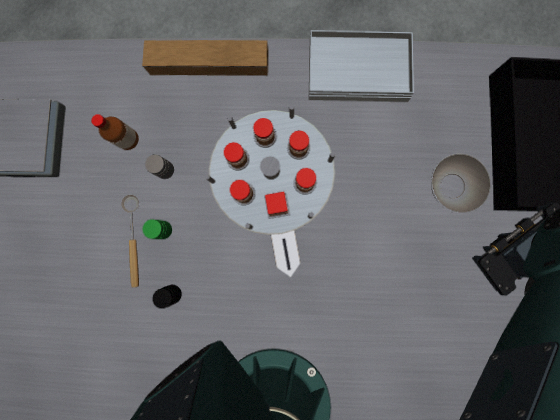

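The picture shows the square jar at (277,203) in line with the tongue ridge at (285,240)–(289,270). The jar measures −168.5° against −168.27° for the ridge, about 0.4 mm off. Bowl, bottle, spoon and look-alikes are at their original pixels. One last check that it is at rest, then I hand in.

>>> {"op": "servo_tool", "data": {
  "deltas": [
    [[0,0,0,0,0,0,-0.3],[0,0,0,0,0,0,-0.3],[0,0,0,0,0,0,-0.3],[0,0,0,0,0,0,-0.3]]
  ]
}}

```text
clock: 18.23
position: [0.406, -0.4501, 0.198]
tool_rot: [180.0, -0.0, 37.2]
force: [-0.9, 0.2, 1.1]
width: 0.0321
```

```bash
python3 - <<'E'
from h import *
p,_=capture("top"); P,A=fit("top",p); C=P.mean(0); a=np.degrees(np.arctan2(*(P-C).T[::-1])); print(a.round(2))
q=cv2.imread("pics/top0.png")[:,:,::-1]
d=cv2.GaussianBlur(cv2.absdiff(p,q.copy()).max(2),(3,3),0)
for nm,(x0,y0,x1,y1) in dict(bowl=(425,150,492,215),bottle=(88,105,140,152),spoon=(115,190,148,292)).items(): print(nm,d[y0:y1,x0:x1].max())
job_done()
E
```

```text
[  11.44  -48.48   71.47 -108.73  131.58 -168.51]
bowl 6
bottle 7
spoon 6
the job is handed in; nothing more can be done
```

The square jar now stands at the front, in line with the tongue. I turned the carousel about 106° clockwise by pushing one rim peg with the fingertips, then backed off, lifted clear and moved the hand away to the right. I handed the job in at about 18 s.

- **Alignment:** in the last top view the jar is at −168.5° and the tongue ridge at −168.3°, about 0.4 mm off at the jar. In the scene camera the jar reads −168.9° against −168.1° for the ridge. That view is less exact because the lids' red sides shift the lid centres.
- **At rest:** the carousel did not move between the last two looks, 0.5 s apart.
- **Jars:** all six still stand in their places, 60° apart and about 90 mm from the axis. The largest force reading while pushing was under 3 N.
- **Bowl, bottle and spoon:** unchanged between the first and last pictures.

No check failed.

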